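# Clear the bench gauge and close it on a walnut blank

## Task

Clear the bench gauge: lay the dusting brush, without dropping it, flat in the empty wide compartment of the tool tray, along the compartment. Then slide the dark walnut blank over the bench, never lifting it, lengthwise into the gauge until its end is home against the end stop. Last, gently slide the gauge's jaw shut until it bears on the blank and holds it square against the fixed jaw, leaving all other things alone.

Things in the scene. Friction and masses are not known exactly. Their poses are not given: they have to be found in the camera images.
- gauge: Low dark steel L-shaped gauge fixed to the bench; green bed flush with the bench. Origin: bench height, inner corner of fixed jaw (far) and end stop (right). x: away from the robot; y: along the fixed jaw to the open mouth. Fixed jaw: x 0..30, y -30..125 mm, 24 high. End stop: y -30..0, x -195..30 mm, 30 high with its beam. A blank in place fills x -80..0, y 0..120 mm.
- jaw_tab (a point): Top middle of the red upright tab on the sliding jaw, 64 mm above the bench: 12 mm thick along gauge x, 44 mm wide along y, standing 36 mm above the jaw's arm. It lies 13 mm behind the brass face, at gauge y = 45 mm; pushing it along gauge +x closes the jaw. The arm is 20 mm thick, 28 mm high and reaches from the end stop to gauge y = 85 mm.
- jaw: Aluminium sliding jaw with a brass face 85 mm long, 2 to 27 mm above the bench. Origin on that face, at bench height, in line with the end stop (gauge y = 0); axes as the gauge's. Its distance from the gauge origin along gauge x is the opening (116 to 130 mm at first; never beyond 132; 0 = shut). It slides with about 2.5 N along gauge x and stays where it is left.
- blank: Flat dark walnut blank, 80 mm (x) by 120 mm (y, its long way) by 20 mm thick, about 0.14 kg, lying on the bench left of the gauge. Origin at the centre of its underside.
- brush: Flat dusting brush, 170 mm long, 16 mm thick, about 70 g, lying partly in the gauge's bay. Brown wooden handle 24 mm wide, steel ferrule, black head 52 mm wide. Origin on the underside of the handle near the centre of mass: the grip point; x points to the head, which ends at x = 85 mm; the ferrule begins at x = 25 mm; the handle ends at x = -85 mm.
- tray: Shallow plywood tool tray, fixed to the bench, 220 (x) x 153 (y) mm, floor 4 mm thick, walls 5 mm thick and 18 mm high. Origin at the centre of its underside. It has two compartments along x: a wide empty one (blue liner) towards -y and a narrow one that holds the scraper towards +y.
- slot (a point): Centre of the floor of the wide empty compartment, 4 mm above the bench; the compartment is 210 mm long (x, same axes as the tray) and 88 mm wide (y), walls 14 mm above this floor.
- scraper: yellow-handled steel scraper lying in the narrow compartment of the tray, 185 x 36 x 14 mm; origin at the middle of its underside. Leave alone.
- tub: white tub of wax with a red lid, diameter 70 mm, 60 mm tall; origin at the centre of its underside. Leave alone.
- tape: yellow roll of tape lying flat, outer diameter 90 mm, 25 mm high; origin at the centre of its underside. Leave alone.
- offcut: brown wood offcut 50 x 130 x 30 mm; origin at the centre of its underside. Leave alone.
- screwdriver: screwdriver with a red handle, lying behind the gauge; its x axis points to the tip. Leave alone.
- hammer: hammer lying at the right; its x axis points to the head. Leave alone.
- mug: blue mug, 76 mm wide, 90 mm tall; origin at the centre of its underside. Leave alone.
- maple: pale maple blank, 80 x 120 x 20 mm, lying to the right of the gauge; not the one to be gauged. Origin at the centre of its underside. Leave alone.

How it is judged (in metres and radians):
On the way, in this order (a step that is already met when the one before it is completed fails the run):
1. the brush lies flat in the wide compartment of the tray, let go (x of brush in the frame of slot between -0.03 and 0.03 m and y of brush in the frame of slot between -0.032 and 0.032 m and z of brush in the frame of slot below 0.006 m and angle between brush's own z axis and vertical below 0.08 rad and angle between the x axis of brush and the x axis of slot, either way round below 0.3 rad and contact force between the fingers and brush below 0.1 N and linear speed of brush below 0.05 m/s), for 0.2 s.
2. the blank is in the gauge with its end home against the end stop (within 8 mm), roughly straight (y of blank in the frame of gauge between 0.056 and 0.068 m and x of blank in the frame of gauge between -0.09 and -0.036 m and angle between the y axis of blank and the y axis of gauge, either way round below 0.15 rad), for 0.2 s.
3. the sliding jaw bears on the blank with at least 1 N while the blank lies against the fixed jaw (contact force between jaw and blank above 1 N and contact force between gauge and blank above 0.5 N and x of jaw in the frame of gauge above -0.083 m), for 0.1 s.
At the end, for the whole second after the job is handed in: Brush at rest, flat in the wide compartment (30 mm along, 32 mm across its centre, 0.3 rad); blank flat and at rest in the gauge, end within 8 mm of the end stop, square to 0.04 rad, within 4 mm of the fixed jaw; jaw closed on it, opening 80 mm within 3 mm (x of brush in the frame of slot between -0.03 and 0.03 m and y of brush in the frame of slot between -0.032 and 0.032 m and z of brush in the frame of slot below 0.006 m and angle between brush's own z axis and vertical below 0.08 rad and angle between the x axis of brush and the x axis of slot, either way round below 0.3 rad and linear speed of each of brush, blank below 0.02 m/s and y of blank in the frame of gauge between 0.056 and 0.068 m and x of blank in the frame of gauge between -0.044 and -0.036 m and angle between the y axis of blank and the y axis of gauge, either way round below 0.04 rad and angle between blank's own z axis and vertical below 0.04 rad and height (world z) of blank below 0.003 m and x of jaw in the frame of gauge between -0.083 and -0.077 m and linear speed of jaw below 0.01 m/s); the robot touches nothing.
It fails at once if the blank is lifted off the bench (12 mm) or tipped (height (world z) of blank above 0.012 m or angle between blank's own z axis and vertical above 0.2 rad).
It fails at once if the blank is squeezed by the jaw with more than 40 N (contact force between jaw and blank above 40 N).
It fails at once if the brush is dropped or thrown: faster than 0.6 m/s while not held (linear speed of brush above 0.6 m/s and contact force between the fingers and brush below 0.1 N).
It fails at once if another thing is moved by more than 40 mm (distance of any of scraper, tub, tape, offcut, screwdriver, hammer, mug, maple from where it was at the start of the episode above 0.04 m).
It also fails if it takes over 72 s, if anything falls off the work surface, if the arm or the gripper's body presses on something with over 40 N, if the wrist force passes 120 N, or if a joint passes its speed limit or range.

## Robot

A 7-joint arm with a two-finger parallel gripper is mounted at the origin on the work surface. World frame = base frame: x ahead of the robot, y to its left, z up, the work surface at z = 0. Lengths are in mm, angles in rad, forces in N, time in s.
With the tool pointing down it reaches from about 400 to 875 mm from the base axis. Payload 4.4 kg.
Tool frame: the origin (TCP) lies between the finger pads; the fingertips stand 17 mm ahead of it and the grasp point (between the pads) lies 2 mm behind it; z points along the fingers, y is the line along which they close (so a half turn about z gives the same grasp; the last joint's range is limited). The gripper opens to 85 mm and grips with 20 to 120 N. Pads are 22 mm wide; open, the fingers measure 114 mm over their backs; the gripper's body (76 mm by 85 mm) begins 54 mm behind the grasp point. The pads swing forward as they close: fully open they stand 13 mm farther back than shut.
Start: joints at [1.111, 0.628, 0.038, 1.517, -0.027, 0.996, -0.02], TCP at [249.433, -600.251, 248.313] pointing down, gripper open.
Joint ranges: [-3.06, 3.06], [-0.37, 2.12], [-1.25, 1.32], [0.18, 2.47], [-1.1, 4.24], [0.23, 1.98], [-2.94, 2.94]. Speed limits (rad/s): [2.57, 2.57, 3.14, 3.14, 3.14, 3.14, 3.14].

## Interface

Orientations are given as [roll, pitch, yaw] about the fixed x, y, z axes, in that order (R = Rz(yaw) Ry(pitch) Rx(roll)).
In Python, from cell import sensors, get_image, ctrl gives the robot as it stands.
- The arm moves only by the tool send_rows, never from a script. Its argument "series" is a list of rows, each a list of 3 entries, a list of its own where there are three numbers: the finger opening in mm, from 0 to 85.4, then the shift along the world's x, y, z in units of 60 mm (1.0 is 60 mm), then the turn, a rotation vector about the world's x, y, z in units of 5 degrees (1.0 is 5 degrees). A call has 1 to 8 rows; each row shifts and turns the commanded pose from where the row before left it; what a row does not reach is not made up. A row lasts 1/8 s, in which the tool goes at most 62.5 mm and 10.7 degrees, less where a joint would pass 70% of its speed; a pose out of reach is approached as far as the arm can. A call is refused whole if a number of a shift passes 1 or a number of a turn 1, either way. A call with a gripper value outside its range is refused whole. The fingers move at their own pace and stop on an object; the grip force is fixed at half the most. Time passes only in rows, so rows that do not move let the fingers close. It gives the time, the measured TCP pose, the force, the opening and the grip force at its end, in the units of the state.
- sensors.read_state(): the state, without advancing time (a new reading comes with each control period).
- get_image(name): name is "scene" or "top" or "wrist"; returns a dict with "img" (420x560x3 uint8, red, green, blue), "depth" (420x560 float32, mm along the optical axis (not along the pixel's ray), 0 where there is no reading), "vfov" (degrees; the focal length in pixels is half the picture's height over the tangent of half this angle, whatever the lens; pixels are square), "cx", "cy" (the principal point, pixels), "k1" (the pictures are not rectified: a ray, as slopes to the right and down, at radius r is drawn at 1 + k1 r^2 times it, then the intrinsics apply), "world_to_cam" (4x4, takes a point from world to camera coordinates). Camera axes: x right, y down, z forward; pixel columns grow to the right and rows downward; lengths in mm; the calibration is good to about 2 mm. A picture is of the moment at which its call begins.
- ctrl.finish_job(): hands the job in; it is judged then, once.
The state is a dict: "clock": time; "qpos": joint angles; "qd": joint speeds; "tau": joint torques, N m; "eef_pos": TCP position; "tool_rot": TCP orientation; "force": force on the tool from outside, world axes, zero at the start; "torque": the same for the moment, N m; "width": finger opening in mm; "gripper_force": force on a finger pad.
Only numpy, scipy, OpenCV 4.12 (cv2) and the standard library are available. Lean on these libraries where they do the work, as an engineer would, in place of code of your own. Each camera call takes 0.05 s, during which the arm holds its last target. There are 200 camera calls.

## Working session

There is one attempt and no reset: what is moved stays moved. The work goes in short steps, Python scripts to look and compute and a tool call to move; the robot and the scene stay as the last step left them, time stands still between calls to the robot, and variables do not carry over. Pictures are saved under pics/ and viewed, at most 10 in all, crops included, and the job is handed in when it is done.

Besides the shell and the picture viewer there is one more tool, called after "Call:" by a JSON object that holds its "op" and its "data", one argument or row to a line. send_rows: Moves the arm, as the interface text tells. Its arguments: {"type":"object","properties":{"series":{"type":"array"}},"required":["series"]}

```bash
mkdir -p pics; cat > h.py <<'E'
import numpy as np, cv2
from cell import sensors, get_image, ctrl
def grab(n):
    return get_image(n)
def ray(d,px):
    px=np.atleast_2d(np.float64(px)); f=d["img"].shape[0]/2/np.tan(np.radians(d["vfov"])/2)
    q=(px-[d["cx"],d["cy"]])/f; u=q.copy()
    for _ in range(20): u=q/(1+d["k1"]*(u**2).sum(1,keepdims=True))
    return u
def plane(d,px,z):
    u=ray(d,px); W=np.linalg.inv(np.array(d["world_to_cam"])); o=W[:3,3]
    v=np.c_[u,np.ones(len(u))]@W[:3,:3].T
    return o+v*((z-o[2])/v[:,2])[:,None]
def cloud(d):
    H,Wd=d["depth"].shape; yy,xx=np.mgrid[:H,:Wd]; u=ray(d,np.c_[xx.ravel(),yy.ravel()])
    z=d["depth"].reshape(-1,1); W=np.linalg.inv(np.array(d["world_to_cam"]))
    P=np.c_[u*z,z]@W[:3,:3].T+W[:3,3]; P[z[:,0]==0]=np.nan
    return P.reshape(H,Wd,3)
def save(d,n): cv2.imwrite(f"pics/{n}.png",cv2.cvtColor(d["img"],cv2.COLOR_RGB2BGR))
E
python3 - <<'E'
from h import *
import pickle
D={n:grab(n) for n in("top","scene")}
pickle.dump(D,open("d0.pkl","wb"))
for n in D: save(D[n],n+"0"); print(n,D[n]["vfov"],D[n]["k1"],np.round(D[n]["world_to_cam"],2).tolist())
s=sensors.read_state(); print(s)
E
```

```text
top 56.370438856584606 -0.05298619219231709 [[-0.01, -1.0, 0.01, 11.3], [-0.99, 0.01, -0.11, 587.76], [0.11, -0.01, -0.99, 1198.9], [0.0, 0.0, 0.0, 1.0]]
scene 45.907802915033855 -0.0356332022545869 [[0.47, 0.88, 0.01, -265.69], [0.74, -0.39, -0.55, -401.1], [-0.48, 0.27, -0.83, 1767.08], [0.0, 0.0, 0.0, 1.0]]
{'clock': 0.1, 'qpos': array([ 1.1112159 ,  0.62925667,  0.0384379 ,  1.51824241, -0.02697459,
        0.99630499, -0.01999668]), 'qd': array([ 0.00049343, -0.00116785,  0.00048655, -0.00240426,  0.00017689,
       -0.00013992, -0.00042133]), 'tau': array([ 2.61162946e-03, -5.64532578e+01,  1.22999053e+00, -1.93974406e+01,
        1.11367003e-02,  5.43342336e-03, -2.25906274e-05]), 'eef_pos': array([ 249.22034184, -599.76188338,  247.48711883]), 'tool_rot': array([-3.13989937e+00,  3.39646764e-05,  3.93803730e-01]), 'force': array([-0.51841626,  0.01250898, -0.37230738]), 'torque': array([-0.00331253, -0.00104161,  0.03923357]), 'gripper_force': 0.0, 'width': 85.72252083945114}
```

View pics/top0.png

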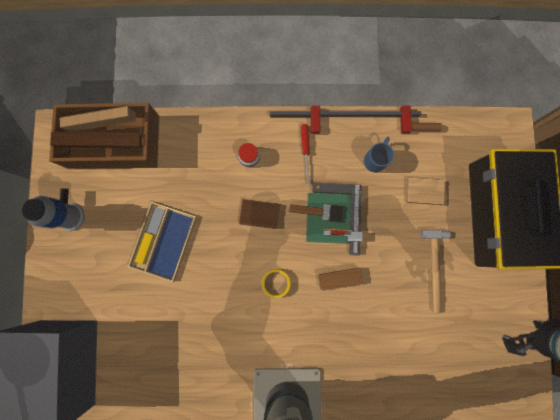

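View pics/scene0.png

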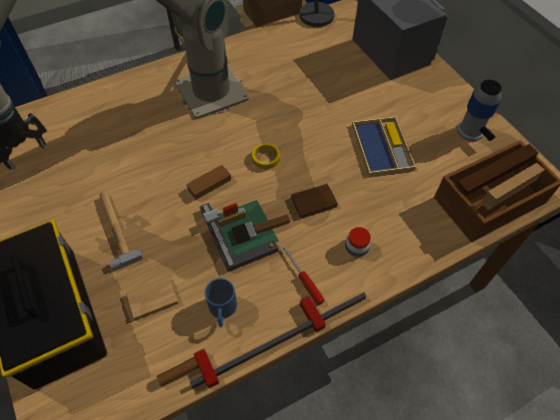

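The top view shows the brush with its handle at (305,210) and head at (333,213), half in the green gauge bay. The walnut blank is at (262,213), the tray's blue slot at (170,243), the tab at (337,233), the offcut at (340,278) and the tape at (277,283). Next I'll measure these.

```bash
python3 - <<'E'
from h import *
import pickle
D=pickle.load(open("d0.pkl","rb")); d=D["top"]; P=cloud(d); 
c=d["img"][165:300,120:380]; h=np.clip(P[165:300,120:380,2]*4,0,255); h=np.nan_to_num(h).astype(np.uint8)
a=cv2.resize(cv2.cvtColor(c,cv2.COLOR_RGB2BGR),None,fx=3,fy=3,interpolation=cv2.INTER_CUBIC)
b=cv2.imwrite("pics/crop0.png",cv2.resize(a[:, :],None,fx=1,fy=1))
s=D["scene"]; c2=s["img"][180:275,180:345]
cv2.imwrite("pics/crop1.png",cv2.resize(cv2.cvtColor(c2,cv2.COLOR_RGB2BGR),None,fx=4.5,fy=4.5,interpolation=cv2.INTER_CUBIC))
for n in D:
    P=cloud(D[n]); hsv=cv2.cvtColor(D[n]["img"],cv2.COLOR_RGB2HSV)
    m=(abs(P[...,0]-400)<60)&(abs(P[...,1])<60); print(n,"bench z",np.nanmedian(P[m][:,2]),np.nanstd(P[m][:,2]))
    def rep(k,m,z):
        x0,y0=(300,-300),(800,500)
        m=m&(P[...,0]>300)&(P[...,0]<800)&(P[...,1]>-250)&(P[...,1]<450)
        nn,l,st,ce=cv2.connectedComponentsWithStats(m.astype(np.uint8))
        for i in range(1,nn):
            if st[i,4]<40: continue
            cs,_=cv2.findContours((l==i).astype(np.uint8),0,2); r=cv2.minAreaRect(plane(D[n],cs[0][:,0],z)[:,:2].astype(np.float32))
            print(" ",k,st[i],"ctr",np.round(r[0],1),"size",np.round(r[1],1),"ang",round(r[2],1),"z",np.round(np.nanmedian(P[l==i][:,2]),1))
    H,S,V=cv2.split(hsv)
    rep("blue",(H>100)&(H<130)&(S>100),4)
    rep("green",(H>45)&(H<95)&(S>60),0)
    rep("red",((H<6)|(H>174))&(S>170)&(V>70),64)
    rep("dark",(V<115)&(H<25)&(S>50),20)
    rep("h>10",(P[...,2]>10),20)
E
```

```text
top bench z 1.2171595935373034 7.135106068065147
  blue [ 152  214   37   63 1067] ctr [487.5 366.2] size [ 67.8 196.9] ang 72.4 z 5.0
  green [ 307  193   43   50 1302] ctr [ 571.3 -139. ] size [136.1 157.4] ang 87.4 z 1.7
  red [239 144  18  18 264] ctr [770.3 116.6] size [54.6 53.2] ang 0.1 z 60.7
  dark [135 139   7   9  54] ctr [817.4 478.5] size [28.  19.8] ang 2.3 z 121.1
  dark [136 140  61  28 609] ctr [768.6 386.4] size [186.9  86.2] ang 78.1 z 9.8
  dark [252 148  18  19  47] ctr [772.2  87.3] size [33.2 77.8] ang 52.9 z 6.9
  dark [359 185   5  47 104] ctr [ 599. -241.] size [148.   10.6] ang 0.3 z 2.2
  dark [ 239  199   47   30 1102] ctr [581.7  72.5] size [141.3  81.2] ang 82.5 z 20.2
  dark [144 204  11  25  83] ctr [578.9 437.4] size [16.9 78. ] ang 70.5 z 5.5
  dark [289 205  34  11 253] ctr [595.8 -65.8] size [105.4  27.7] ang 84.1 z 16.4
  dark [330 206  13  16 125] ctr [ 584.  -161.4] size [34.2 48. ] ang 79.9 z 17.1
  dark [148 209  21  58  73] ctr [509.7 403.6] size [  4.6 189.6] ang 71.6 z 7.7
  dark [174 214  28  67 326] ctr [476.3 308.4] size [ 31.3 215.6] a
[... 2718 characters left out ...]
440.7] size [30.4 84.5] ang 76.1 z 17.5
  h>10 [252 143  28  26 314] ctr [372.5  31.9] size [ 86.5 102.1] ang 62.3 z 22.6
  h>10 [186 165  45  34 730] ctr [ 382.4 -168.7] size [ 66.6 136.2] ang 8.1 z 29.3
  h>10 [435 172  29  37 469] ctr [748.1 464.6] size [ 63.2 133.2] ang 23.0 z 81.5
  h>10 [291 184  47  34 959] ctr [592.5  82.3] size [123.2  88.5] ang 81.6 z 20.2
  h>10 [ 200  203   78   68 1674] ctr [ 572.9 -160.2] size [156.8 233.4] ang 86.6 z 26.0
  h>10 [232 215  58  29 613] ctr [603.1 -97.6] size [168.9  56.4] ang 81.3 z 15.9
  h>10 [345 227  26  28 419] ctr [764.6 119.1] size [56.1 92.5] ang 17.8 z 59.1
  h>10 [282 245  26  35 119] ctr [741.8 -71.4] size [113.7  23.5] ang 2.2 z 17.3
```

View pics/crop0.png

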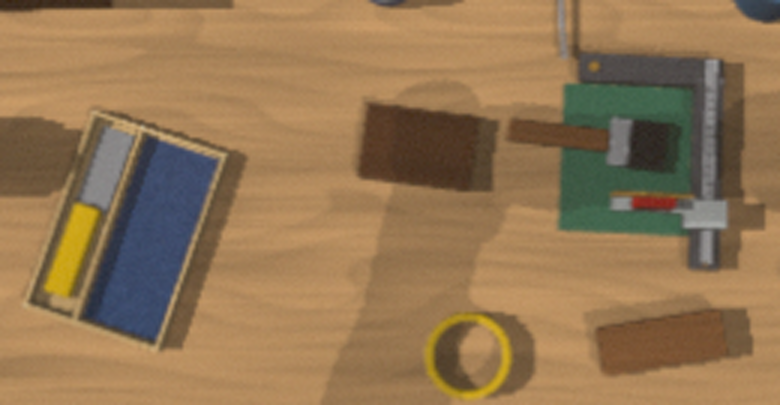

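View pics/crop1.png

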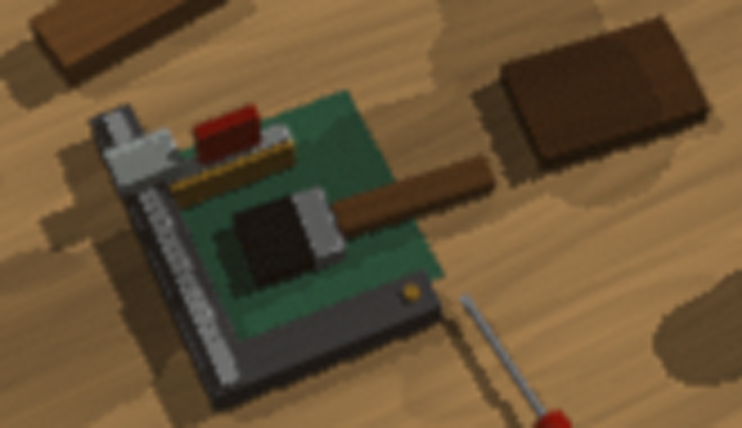

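The crops show the L-shaped gauge opening left, with the jaw open and its tab at crop0 (655,202). The brush runs from (510,130) to (675,148). Measured values:

| Thing | x, y (mm) | Angle |
|---|---|---|
| Brush grip | (589, -95) | 84.4° line |
| Slot | (488, 366) | yaw -18.3° |
| Blank | (583, 83) | yaw -7.8° |
| Gauge origin | about (647, -214) | yaw -2.4° |

Now I'll move over the brush.

Call:
{"op": "send_rows", "data": {
  "series": [
    [50,[0.44,0.65,0],[0,0,0.95]],
    [50,[0.44,0.65,0],[0,0,0.95]],
    [50,[0.44,0.65,0],[0,0,0.95]],
    [50,[0.44,0.65,0],[0,0,0.95]],
    [50,[0.44,0.65,0],[0,0,0.95]],
    [50,[0.44,0.65,0],[0,0,0.95]],
    [50,[0.44,0.65,0],[0,0,0.95]],
    [50,[0.44,0.65,0],[0,0,0.95]]
  ]
}}

```text
clock: 1.1
eef_pos: [461.1, -286.9, 248.1]
tool_rot: [-3.141, 0.0, 1.06]
force: [1.7, 0.0, -0.3]
width: 49.9
gripper_force: 0.0
```

Call:
{"op": "send_rows", "data": {
  "series": [
    [50,[0.44,0.65,0],[0,0,0.95]],
    [50,[0.44,0.65,0],[0,0,0.95]],
    [50,[0.44,0.65,0],[0,0,0.95]],
    [50,[0.44,0.65,0],[0,0,0.95]],
    [50,[0.44,0.65,0],[0,0,0.95]],
    [50,[0,0,-0.5],[0,0,0]],
    [50,[0,0,-0.5],[0,0,0]],
    [50,[0,0,0],[0,0,0]]
  ]
}}

```text
clock: 2.1
eef_pos: [590.6, -93.1, 185.9]
tool_rot: [-3.136, 0.0, 1.472]
force: [-0.1, -0.0, 0.2]
width: 49.9
gripper_force: 0.0
```

```bash
python3 - <<'E'
from h import *
d=grab("wrist"); save(d,"w1"); s=sensors.read_state(); print(s["eef_pos"],np.degrees(s["tool_rot"]),s["force"],s["width"])
P=cloud(d)
for r in range(150,420,40): print([tuple(np.round(P[r,c]).tolist()) for c in range(100,560,120)])
E
```

```text
[591.91978277 -93.25723493 187.57475846] [-1.79858513e+02 -4.14539704e-03  8.43097431e+01] [ 0.28832317 -0.13810501 -0.28063454] 50.3047754002188
[(410.0, -35.0, 0.0), (534.0, -48.0, 0.0), (654.0, -60.0, 1.0), (768.0, -69.0, 17.0)]
[(398.0, -76.0, 0.0), (527.0, -89.0, 0.0), (652.0, -102.0, 1.0), (780.0, -114.0, 1.0)]
[(395.0, -117.0, 14.0), (nan, nan, nan), (650.0, -147.0, 1.0), (784.0, -161.0, 0.0)]
[(394.0, -155.0, 31.0), (566.0, -80.0, 196.0), (617.0, -85.0, 196.0), (787.0, -210.0, 2.0)]
[(378.0, -204.0, 30.0), (565.0, -95.0, 202.0), (615.0, -99.0, 204.0), (792.0, -266.0, 1.0)]
[(542.0, -76.0, 245.0), (577.0, -74.0, 250.0), (608.0, -78.0, 248.0), (642.0, -86.0, 244.0)]
[(540.0, -87.0, 248.0), (580.0, -73.0, 263.0), (nan, nan, nan), (641.0, -97.0, 248.0)]
```

View pics/w1.png

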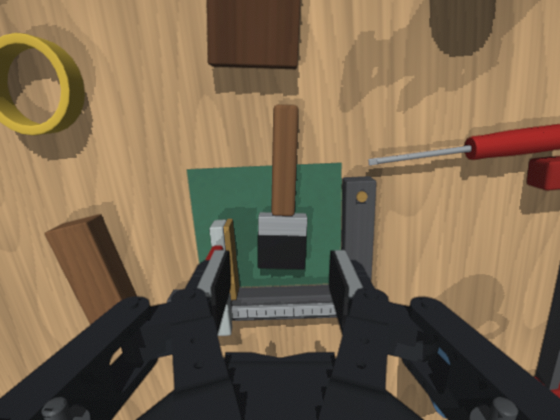

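The wrist view shows the handle at (285,105–215), the ferrule at (282,223), the head down to (282,268), the jaw's brass face near (232,255) and the fixed jaw at (360,180–300). I'll refine the brush and gauge from this.

```bash
python3 - <<'E'
from h import *
d=grab("wrist"); P=cloud(d); Z=P[...,2]; X=P[...,0]; Y=P[...,1]
def rect(k,m,z):
    nn,l,st,ce=cv2.connectedComponentsWithStats(m.astype(np.uint8))
    i=1+np.argmax(st[1:,4]); cs,_=cv2.findContours((l==i).astype(np.uint8),0,1); c=max(cs,key=len)
    r=cv2.minAreaRect(plane(d,c[:,0],z)[:,:2].astype(np.float32)); print(k,st[i],np.round(r[0],1),np.round(r[1],1),round(r[2],1), np.nanmedian(Z[l==i]))
rect("brush",(Z>11)&(Z<22)&(X>550)&(X<630)&(Y<0)&(Y>-200),16)
rect("brown",(Z>11)&(Z<22)&(X>550)&(X<630)&(Y<-10)&(Y>-105)&(cv2.cvtColor(d["img"],cv2.COLOR_RGB2HSV)[...,1]>90),16)
rect("fixed",(Z>21.5)&(Z<29)&(X>635)&(X<700)&(Y>-230)&(Y<-70),24)
rect("blank",(Z>17)&(Z<25)&(X>500)&(X<660)&(Y>10),20)
g=cv2.cvtColor(d["img"],cv2.COLOR_RGB2HSV); rect("green",(g[...,0]>45)&(g[...,0]<95)&(g[...,1]>60)&(Y>-230),0)
rect("tab",(Z>55)&(Z<70)&(X<560)&(X>460),64)
m=(Z>21.5)&(Z<29)&(X>635)&(X<700)&(Y>-200)&(Y<-95)
for y in range(-190,-90,15):
    k=m&(abs(Y-y)<4); print(y,np.round([np.nanmin(X[k]),np.nanmax(X[k])],1) if k.any() else None)
E
```

```text
brush [ 256  104   49  165 5251] [593.4 -95. ] [169.9  51.1] 82.9 16.39780144532807
brown [ 270  104   27  100 2371] [597.6 -58.4] [96.3 23.7] 82.4 16.26811743445228
fixed [ 342  179   32   97 2359] [ 665.8 -139.7] [104.8  29.7] 86.6 24.612645563618116
blank [ 204    0   94   67 6059] [580.6  50.6] [52.9 80.8] 83.9 20.41058038675169
green [  186   163   154   123 11046] [ 571.9 -138.2] [139.  159.7] 86.7 1.1803581591354373
tab [203 255   9   6  33] [ 521.4 -136. ] [8.4 4. ] 4.8 59.50058025405684
-190 [673.6 678.1]
-175 [658.8 678.2]
-160 [650.1 679.6]
-145 [650.8 679.5]
-130 [652.2 680.6]
-115 [652.9 682.3]
-100 [653.7 682. ]
```

Call:
{"op": "send_rows", "data": {
  "series": [
    [50,[0.02,-0.03,-0.46],[0,0,-0.25]],
    [50,[0,0,-0.46],[0,0,0]],
    [50,[0,0,-0.46],[0,0,0]],
    [50,[0,0,-0.46],[0,0,0]],
    [50,[0,0,-0.46],[0,0,0]],
    [50,[0,0,-0.4],[0,0,0]],
    [50,[0,0,-0.05],[0,0,0]],
    [50,[0,0,0],[0,0,0]]
  ]
}}

```text
clock: 3.2
eef_pos: [594.9, -95.2, 24.6]
tool_rot: [3.14, -0.0, 1.449]
force: [0.0, 0.0, 0.9]
width: 49.4
gripper_force: 0.0
```

Call:
{"op": "send_rows", "data": {
  "series": [
    [10,[0,0,0],[0,0,0]],
    [10,[0,0,0],[0,0,0]],
    [10,[0,0,0],[0,0,0]],
    [10,[0,0,0],[0,0,0]],
    [10,[0,0,0],[0,0,0]],
    [10,[0,0,0],[0,0,0]]
  ]
}}

```text
clock: 3.95
eef_pos: [594.7, -95.2, 24.9]
tool_rot: [3.139, 0.0, 1.449]
force: [-0.9, -0.3, 5.1]
width: 22.3
gripper_force: 59.2
```

Call:
{"op": "send_rows", "data": {
  "series": [
    [10,[0,0,0.2],[0,0,0]],
    [10,[0,0,0.3],[0,0,0]],
    [10,[0,0,0.4],[0,0,0]],
    [10,[0,0,0.4],[0,0,0]],
    [10,[0,0,0.4],[0,0,0]],
    [10,[0,0,0.2],[0,0,0]],
    [10,[0,0,0],[0,0,0]]
  ]
}}

```text
clock: 4.82
eef_pos: [594.4, -95.2, 138.6]
tool_rot: [3.139, 0.0, 1.45]
force: [-0.7, -0.1, -0.3]
width: 22.2
gripper_force: 59.0
```

Call:
{"op": "send_rows", "data": {
  "series": [
    [10,[-0.11,0.48,0],[0,0,0.98]],
    [10,[-0.11,0.48,0],[0,0,0.98]],
    [10,[-0.11,0.48,0],[0,0,0.98]],
    [10,[-0.11,0.48,0],[0,0,0.98]],
    [10,[-0.11,0.48,0],[0,0,0.98]],
    [10,[-0.11,0.48,0],[0,0,0.98]],
    [10,[-0.11,0.48,0],[0,0,0.98]],
    [10,[-0.11,0.48,0],[0,0,0.98]]
  ]
}}

```text
clock: 5.82
eef_pos: [539.7, 138.1, 137.1]
tool_rot: [-3.141, -0.001, 2.141]
force: [-0.1, 0.6, -1.1]
width: 21.8
gripper_force: 59.0
```

Call:
{"op": "send_rows", "data": {
  "series": [
    [10,[-0.11,0.48,0],[0,0,0.98]],
    [10,[-0.11,0.48,0],[0,0,0.98]],
    [10,[-0.11,0.48,0],[0,0,0.98]],
    [10,[-0.11,0.48,0],[0,0,0.98]],
    [10,[-0.11,0.48,0],[0,0,0.98]],
    [10,[-0.11,0.48,0],[0,0,0.98]],
    [10,[-0.11,0.48,0],[0,0,0.98]],
    [10,[-0.11,0.48,0],[0,0,0.98]]
  ]
}}

```text
clock: 6.82
eef_pos: [486.6, 368.0, 137.1]
tool_rot: [-3.141, -0.001, 2.825]
force: [0.4, -0.3, -1.2]
width: 22.0
gripper_force: 59.0
```

```bash
python3 - <<'E'
from h import *
d=grab("wrist"); save(d,"w2"); s=sensors.read_state(); print(s["eef_pos"],np.degrees(s["tool_rot"]),s["force"],s["width"],s["gripper_force"])
P=cloud(d); g=cv2.cvtColor(d["img"],cv2.COLOR_RGB2HSV); Z=P[...,2]
m=((g[...,0]>100)&(g[...,0]<130)&(g[...,1]>100)&(Z<20)).astype(np.uint8)
nn,l,st,ce=cv2.connectedComponentsWithStats(m);i=1+np.argmax(st[1:,4]);cs,_=cv2.findContours((l==i).astype(np.uint8),0,1)
print(cv2.minAreaRect(plane(d,np.vstack(cs)[:,0],4)[:,:2].astype(np.float32)))
k=(Z>60)&(P[...,1]-s["eef_pos"][1]<300)&(Z<s["eef_pos"][2]+3); print(np.nanpercentile(Z[k],[1,10,50]))
E
```

```text
[484.68299749 373.65458492 137.71739515] [ 1.79680177e+02 -1.70796174e-01  1.62274863e+02] [-1.0875353   5.526855    0.06603048] 22.098667667193794 58.983383774757385
((465.7445983886719, 376.3296813964844), (83.9556655883789, 151.5243682861328), 71.47689056396484)
[124.9416752  127.39889269 128.62693484]
```

View pics/w2.png

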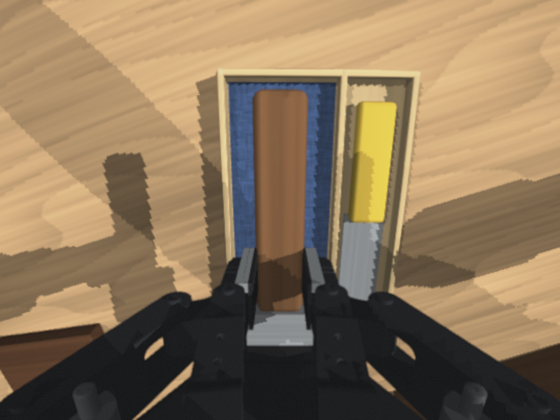

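The brush hangs straight over the blue compartment: handle at (280,90–310), liner at (230–335, 85–260). I'll lower it.

Call:
{"op": "send_rows", "data": {
  "series": [
    [10,[0,0,0],[0,0,0]],
    [10,[0.05,-0.08,-0.3],[0,0,0]],
    [10,[0,0,-0.4],[0,0,0]],
    [10,[0,0,-0.4],[0,0,0]],
    [10,[0,0,-0.4],[0,0,0]],
    [10,[0,0,-0.15],[0,0,0]],
    [10,[0,0,0],[0,0,0]],
    [10,[0,0,0],[0,0,0]]
  ]
}}

```text
clock: 7.88
eef_pos: [491.8, 361.1, 39.0]
tool_rot: [3.141, 0.001, 2.818]
force: [-0.0, -0.4, -0.3]
width: 22.1
gripper_force: 59.0
```

Call:
{"op": "send_rows", "data": {
  "series": [
    [10,[0,0,-0.06],[0,0,0]],
    [10,[0,0,-0.03],[0,0,0]],
    [10,[0,0,0],[0,0,0]]
  ]
}}

```text
clock: 8.25
eef_pos: [491.2, 360.9, 32.9]
tool_rot: [-3.142, 0.0, 2.818]
force: [-0.7, -0.5, -0.8]
width: 22.3
gripper_force: 59.0
```

Call:
{"op": "send_rows", "data": {
  "series": [
    [10,[-0.03,0.06,-0.03],[0,0,0]],
    [10,[0,0,-0.02],[0,0,0]],
    [10,[0,0,0],[0,0,0]],
    [10,[0,0,0],[0,0,0]]
  ]
}}

```text
clock: 8.75
eef_pos: [489.5, 364.5, 29.9]
tool_rot: [-3.142, 0.0, 2.818]
force: [-0.3, -0.7, -1.3]
width: 21.8
gripper_force: 59.0
```

Call:
{"op": "send_rows", "data": {
  "series": [
    [10,[0,0,-0.02],[0,0,0]],
    [10,[0,0,0],[0,0,0]],
    [10,[0,0,0],[0,0,0]]
  ]
}}

```text
clock: 9.12
eef_pos: [489.6, 364.5, 29.0]
tool_rot: [3.141, 0.0, 2.818]
force: [-0.6, -0.1, 2.8]
width: 22.3
gripper_force: 59.4
```

Contact. I'll release and rise.

Call:
{"op": "send_rows", "data": {
  "series": [
    [28,[0,0,0],[0,0,0]],
    [34,[0,0,0],[0,0,0]],
    [40,[0,0,0],[0,0,0]],
    [40,[0,0,0],[0,0,0]],
    [40,[0,0,0.2],[0,0,0]],
    [40,[0,0,0.6],[0,0,0]],
    [40,[0,0,0.9],[0,0,0]],
    [40,[0,0,0.9],[0,0,0]]
  ]
}}

```text
clock: 10.12
eef_pos: [489.2, 364.5, 187.0]
tool_rot: [3.141, -0.0, 2.818]
force: [1.6, 0.1, -0.4]
width: 39.9
gripper_force: 0.0
```

```bash
python3 - <<'E'
from h import *
d=grab("wrist"); s=sensors.read_state(); print(s["eef_pos"],np.degrees(s["tool_rot"]),s["qpos"])
P=cloud(d); Z=P[...,2]
for n,d in (("w",d),("t",grab("top"))):
    if n=="t": save(d,"top2")
    P=cloud(d); Z=P[...,2]; X,Y=P[...,0],P[...,1]
    def rect(k,m,z):
        nn,l,st,ce=cv2.connectedComponentsWithStats(m.astype(np.uint8))
        if nn<2: return
        i=1+np.argmax(st[1:,4]); cs,_=cv2.findContours((l==i).astype(np.uint8),0,1)
        r=cv2.minAreaRect(plane(d,np.vstack(cs)[:,0],z)[:,:2].astype(np.float32)); print(n,k,st[i],np.round(r[0],1),np.round(r[1],1),round(r[2],1),np.nanmedian(Z[l==i]))
    a=np.radians(-18.3); u=(X-488)*np.cos(a)+(Y-366)*np.sin(a); v=-(X-488)*np.sin(a)+(Y-366)*np.cos(a)
    rect("brush",(Z>13)&(Z<30)&(abs(v)<40)&(abs(u)<102),20)
    rect("blank",(Z>15)&(Z<26)&(X>500)&(X<660)&(Y>10)&(Y<160),20)
E
```

```text
[491.78125699 367.85397984 194.48247755] [179.4014482    0.34661336 161.47914529] [-0.32545593  0.69550368 -0.60103224  1.67813129  0.47960882  0.90649607
  0.13196728]
w brush [ 255  102   50  168 5439] [490.2 365.4] [ 51.4 170.1] 70.4 20.459078954878294
w blank [  25  301   98   62 2796] [553.8  79.1] [ 61.6 140.8] 17.8 20.758481821681244
t brush [163 217  25  42 478] [507.7 355.6] [ 53.9 129.2] 70.6 20.396906582776978
t blank [240 199  39  30 894] [582.8  83.4] [116.9  80.6] 82.2 20.64239555561869
```

The brush lies flat at (490,365), well inside the slot. Next I go behind the blank's far end to push it with both fingertips.

Call:
{"op": "send_rows", "data": {
  "series": [
    [45,[0.11,-0.2,0],[0,0,-0.99]],
    [45,[0.11,-0.2,0],[0,0,-0.99]],
    [45,[0.11,-0.2,0],[0,0,-0.99]],
    [45,[0.11,-0.2,0],[0,0,-0.99]],
    [45,[0.11,-0.2,0],[0,0,-0.99]],
    [45,[0.11,-0.2,0],[0,0,-0.99]],
    [45,[0.11,-0.2,0],[0,0,-0.99]],
    [45,[0.11,-0.2,0],[0,0,-0.99]]
  ]
}}

```text
clock: 11.22
eef_pos: [542.2, 268.1, 184.9]
tool_rot: [-3.141, -0.0, 2.124]
force: [0.5, -0.7, 0.1]
width: 45.5
gripper_force: 0.0
```

Call:
{"op": "send_rows", "data": {
  "series": [
    [45,[0.11,-0.2,0],[0,0,-0.99]],
    [45,[0.11,-0.2,0],[0,0,-0.99]],
    [45,[0.11,-0.2,0],[0,0,-0.99]],
    [45,[0.11,-0.2,0],[0,0,-0.99]],
    [45,[0.11,-0.2,0],[0,0,-0.99]],
    [45,[0.11,-0.2,0],[0,0,-0.99]],
    [45,[0.11,-0.2,0],[0,0,-0.99]],
    [45,[0.11,-0.2,0],[0,0,-0.99]]
  ]
}}

```text
clock: 12.22
eef_pos: [594.9, 172.2, 184.8]
tool_rot: [-3.141, -0.0, 1.433]
force: [-1.3, 0.3, 0.4]
width: 45.2
gripper_force: 0.0
```

Call:
{"op": "send_rows", "data": {
  "series": [
    [45,[0,0,0],[0,0,0]],
    [45,[0,0,0],[0,0,0]]
  ]
}}

```text
clock: 12.48
eef_pos: [594.5, 173.4, 184.8]
tool_rot: [-3.141, -0.001, 1.438]
force: [-0.4, 0.4, 0.2]
width: 45.0
gripper_force: 0.0
```

```bash
python3 - <<'E'
from h import *
s=sensors.read_state(); print(s["eef_pos"],np.degrees(s["tool_rot"]),s["qpos"])
for n in("scene","wrist"):
    d=grab(n); P=cloud(d); X,Y,Z=P[...,0],P[...,1],P[...,2]
    m=((Z>18)&(Z<25)&(X>500)&(X<660)&(Y>5)&(Y<160)).astype(np.uint8)
    nn,l,st,ce=cv2.connectedComponentsWithStats(m)
    if nn<2: continue
    i=1+np.argmax(st[1:,4]); k=l==i
    r=cv2.minAreaRect(P[k][:,:2].astype(np.float32)); print(n,st[i],r,np.nanmedian(Z[k]))
E
```

```text
[594.51465328 173.37565796 184.77639496] [-1.79970339e+02 -3.97904875e-02  8.23825998e+01] [-0.18711777  0.66322474 -0.23098357  1.66677969  0.19034191  0.83380048
 -0.63210284]
scene [291 184  47  32 686] ((589.8138427734375, 83.46261596679688), (120.90974426269531, 83.42839050292969), 83.04027557373047) 20.82721310228203
wrist [ 243  221   79  100 7471] ((584.7861328125, 84.99420166015625), (119.8905029296875, 80.43329620361328), 82.28487396240234) 20.586089952397913
```

Call:
{"op": "send_rows", "data": {
  "series": [
    [45,[0.05,0,-0.5],[0,0,0]],
    [45,[0,0,-0.5],[0,0,0]],
    [45,[0,0,-0.5],[0,0,0]],
    [45,[0,0,-0.5],[0,0,0]],
    [45,[0,0,-0.4],[0,0,0]],
    [45,[0,0,-0.2],[0,0,0]],
    [45,[0,0,-0.06],[0,0,0]],
    [45,[0,0,0],[0,0,0]]
  ]
}}

```text
clock: 13.58
eef_pos: [598.4, 172.9, 25.7]
tool_rot: [3.141, -0.001, 1.436]
force: [-0.9, -1.3, -0.2]
width: 44.9
gripper_force: 0.0
```

Call:
{"op": "send_rows", "data": {
  "series": [
    [45,[0,-0.12,0],[0,0,0]],
    [45,[0,-0.12,0],[0,0,0]],
    [45,[0,-0.08,0],[0,0,0]],
    [45,[0,-0.06,0],[0,0,0]],
    [45,[0,0,0],[0,0,0]]
  ]
}}

```text
clock: 14.2
eef_pos: [598.3, 149.7, 25.3]
tool_rot: [3.141, -0.0, 1.436]
force: [-0.0, 1.6, 1.3]
width: 45.2
gripper_force: 0.5
```

Call:
{"op": "send_rows", "data": {
  "series": [
    [45,[0,-0.1,0],[0,0,0]],
    [45,[0,-0.25,0],[0,0,0.1]],
    [45,[0,-0.25,0],[0,0,0.1]],
    [45,[0,-0.25,0],[0,0,0.1]],
    [45,[0,-0.25,0],[0,0,0.1]],
    [45,[0,-0.25,0],[0,0,0.1]],
    [45,[0,-0.15,0],[0,0,0.1]],
    [45,[0,-0.05,0],[0,0,0]]
  ]
}}

```text
clock: 15.2
eef_pos: [597.9, 55.7, 25.0]
tool_rot: [-3.141, 0.0, 1.487]
force: [-0.9, 2.0, 1.1]
width: 45.1
gripper_force: 0.9
```

```bash
cat > m.py <<'E'
from h import *
s=sensors.read_state(); print(np.round(s["eef_pos"],1),np.round(np.degrees(s["tool_rot"]),1),s["force"])
for n in("scene","top"):
    d=grab(n); P=cloud(d); X,Y,Z=P[...,0],P[...,1],P[...,2]; V=d["img"].max(2)
    m=((Z>17)&(Z<26)&(X>540)&(X<646)&(Y>-210)&(Y<160)&(V<120)).astype(np.uint8)
    nn,l,st,ce=cv2.connectedComponentsWithStats(m)
    i=1+np.argmax(st[1:,4]); k=l==i
    r=cv2.minAreaRect(P[k][:,:2].astype(np.float32)); print(n,st[i],np.round(r[0],1),np.round(r[1],1),round(r[2],1))
    c=np.array(r[0])-[647,-212]; a=np.radians(-3.4); print("gauge xy",c[0]*np.cos(a)+c[1]*np.sin(a),-c[0]*np.sin(a)+c[1]*np.cos(a))
E
python3 m.py
```

```text
[597.9  55.7  25. ] [-180.     0.    85.2] [-0.87738956  1.97834862  1.059652  ]
scene [262 196  53  35 859] [592.6  -8.5] [135.2  83.2] 86.0
gauge xy -66.38073077133289 199.87283487240154
top [291 200  19  19 165] [596.8 -45.7] [58.7 53.1] 84.5
gauge xy -59.942029937452595 163.06117668674722
```

Call:
{"op": "send_rows", "data": {
  "series": [
    [45,[0,-0.1,0],[0,0,0.1]],
    [45,[0,-0.25,0],[0,0,0.1]],
    [45,[-0.01,-0.25,0],[0,0,0]],
    [45,[-0.01,-0.25,0],[0,0,0]],
    [45,[-0.01,-0.25,0],[0,0,0]],
    [45,[-0.01,-0.25,0],[0,0,0]],
    [45,[-0.01,-0.15,0],[0,0,0]],
    [45,[0,-0.1,0],[0,0,0]]
  ]
}}

```text
clock: 16.3
eef_pos: [594.9, -39.8, 25.1]
tool_rot: [-3.142, -0.0, 1.505]
force: [-0.4, 1.7, -0.1]
width: 44.9
gripper_force: 0.4
```

```bash
python3 m.py; python3 - <<'E'
from h import *
d=grab("scene"); c2=d["img"][180:275,180:345]
cv2.imwrite("pics/crop3.png",cv2.resize(cv2.cvtColor(c2,cv2.COLOR_RGB2BGR),None,fx=4.5,fy=4.5,interpolation=cv2.INTER_CUBIC))
E
```

```text
[594.9 -39.8  25.1] [-180.    -0.    86.2] [-0.41033564  1.72774983 -0.08377981]
scene [232 208  54  36 904] [ 587.9 -102. ] [137.1  89.4] 85.5
gauge xy -65.55996763507208 106.32339181927013
top [335 201   5   5  14] [ 615.2 -165.9] [15.3  9.6] 75.0
gauge xy -34.52042624643971 44.15479787814349
```

View pics/crop3.png

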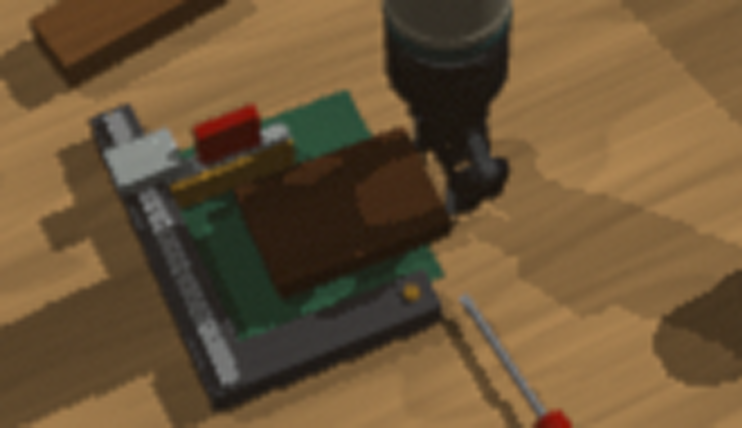

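The crop shows the blank between the jaws and straight, with its front edge at about (240,190)–(285,295), clear of the brass face. I'll continue gently to the stop.

Call:
{"op": "send_rows", "data": {
  "series": [
    [45,[0,-0.08,0],[0,0,0.05]],
    [45,[0,-0.1,0],[0,0,0]],
    [45,[0,-0.1,0],[0,0,0]],
    [45,[0,-0.1,0],[0,0,0]],
    [45,[0,-0.08,0],[0,0,0]],
    [45,[0,-0.05,0],[0,0,0]],
    [45,[0,0,0],[0,0,0]]
  ]
}}

```text
clock: 17.32
eef_pos: [595.0, -70.6, 25.1]
tool_rot: [3.142, 0.001, 1.509]
force: [-0.2, -0.2, 0.2]
width: 45.1
gripper_force: 0.1
```

```bash
python3 m.py
```

```text
[595.  -70.6  25.1] [180.    0.   86.5] [-0.24567349 -0.19567412  0.22124301]
scene [222 212  52  37 905] [ 590.4 -137.3] [127.7  83.4] 86.1
gauge xy -60.912316518947534 71.25398903257492
top [311 221   2   3   3] [554.6 -82.6] [7.2 1.6] 24.4
gauge xy -99.95162425975666 123.65540308230543
```

Now I'll creep until the stop answers.

Call:
{"op": "send_rows", "data": {
  "series": [
    [45,[0,-0.03,0],[0,0,0]],
    [45,[0,-0.03,0],[0,0,0]],
    [45,[0,0,0],[0,0,0]]
  ]
}}

```text
clock: 17.8
eef_pos: [594.9, -73.8, 25.0]
tool_rot: [-3.141, 0.0, 1.51]
force: [0.7, 0.9, -0.5]
width: 45.1
gripper_force: 0.1
```

Call:
{"op": "send_rows", "data": {
  "series": [
    [45,[0,-0.03,0],[0,0,0]],
    [45,[0,0,0],[0,0,0]]
  ]
}}

```text
clock: 18.05
eef_pos: [595.0, -75.6, 25.1]
tool_rot: [-3.142, 0.0, 1.51]
force: [-0.6, -0.6, -0.2]
width: 44.9
gripper_force: 0.0
```

Call:
{"op": "send_rows", "data": {
  "series": [
    [45,[0,-0.03,0],[0,0,0]],
    [45,[0,0,0],[0,0,0]]
  ]
}}

```text
clock: 18.3
eef_pos: [595.0, -77.3, 25.1]
tool_rot: [3.142, 0.0, 1.51]
force: [0.9, 0.9, -0.3]
width: 44.7
gripper_force: 0.1
```

Call:
{"op": "send_rows", "data": {
  "series": [
    [45,[0,-0.03,0],[0,0,0]],
    [45,[0,0,0],[0,0,0]]
  ]
}}

```text
clock: 18.55
eef_pos: [595.1, -78.0, 25.2]
tool_rot: [3.142, -0.001, 1.51]
force: [0.5, 2.8, 0.7]
width: 45.1
gripper_force: 1.5
```

Call:
{"op": "send_rows", "data": {
  "series": [
    [45,[0,-0.02,0],[0,0,0]],
    [45,[0,0,0],[0,0,0]]
  ]
}}

```text
clock: 18.8
eef_pos: [595.0, -78.0, 25.1]
tool_rot: [-3.141, -0.002, 1.511]
force: [-0.8, 5.4, 1.1]
width: 45.0
gripper_force: 2.7
```

```bash
python3 m.py
```

```text
[595.  -78.   25.1] [-1.80e+02 -1.00e-01  8.66e+01] [-0.8482862   5.40703768  1.07575452]
scene [218 213  52  37 937] [ 590.3 -147.3] [132.9  86.2] 83.7
gauge xy -60.469340860464385 61.236306055484334
top [313 221   4   4   7] [553.8 -93.2] [13.1  4.2] 58.2
gauge xy -100.10265648464033 113.02341506891264
```

Home: 5.4 N against the stop. I'll back off, rise, and turn the closed fingers to go behind the tab.

Call:
{"op": "send_rows", "data": {
  "series": [
    [45,[0,0.1,0],[0,0,0]],
    [45,[0,0.2,0],[0,0,0]],
    [45,[0,0,0.5],[0,0,0]],
    [45,[0,0,0.9],[0,0,0]],
    [20,[0,0,0.8],[0,0,0]],
    [0,[0,0,0.2],[0,0,0]],
    [0,[-0.11,-0.09,0],[0,0,-1]],
    [0,[-0.11,-0.09,0],[0,0,-1]]
  ]
}}

```text
clock: 19.9
eef_pos: [581.1, -72.9, 168.5]
tool_rot: [-3.141, 0.001, 1.333]
force: [-0.4, -0.6, -0.1]
width: -0.2
gripper_force: 0.0
```

Call:
{"op": "send_rows", "data": {
  "series": [
    [0,[-0.11,-0.09,0],[0,0,-1]],
    [0,[-0.11,-0.09,0],[0,0,-1]],
    [0,[-0.11,-0.09,0],[0,0,-1]],
    [0,[-0.11,-0.09,0],[0,0,-1]],
    [0,[-0.11,-0.09,0],[0,0,-1]],
    [0,[-0.11,-0.09,0],[0,0,-1]],
    [0,[-0.11,-0.09,0],[0,0,-1]],
    [0,[-0.11,-0.09,0],[0,0,-1]]
  ]
}}

```text
clock: 20.9
eef_pos: [528.1, -116.1, 168.3]
tool_rot: [-3.141, 0.002, 0.634]
force: [-0.2, 1.1, 0.6]
width: -0.1
gripper_force: 0.0
```

Call:
{"op": "send_rows", "data": {
  "series": [
    [0,[-0.11,-0.09,0],[0,0,-1]],
    [0,[-0.11,-0.09,0],[0,0,-1]],
    [0,[-0.11,-0.09,0],[0,0,-1]],
    [0,[-0.11,-0.09,0],[0,0,-1]],
    [0,[-0.11,-0.09,0],[0,0,-1]],
    [0,[-0.11,-0.09,0],[0,0,-1]],
    [0,[-0.11,-0.09,0],[0,0,-1]],
    [0,[-0.11,-0.09,0],[0,0,-1]]
  ]
}}

```text
clock: 21.9
eef_pos: [475.4, -159.2, 168.4]
tool_rot: [3.141, 0.002, -0.064]
force: [0.4, 0.1, -0.0]
width: 0.1
gripper_force: 0.0
```

Call:
{"op": "send_rows", "data": {
  "series": [
    [0,[0,0,0],[0,0,0]],
    [0,[0,0,0],[0,0,0]]
  ]
}}

```text
clock: 22.15
eef_pos: [476.4, -158.8, 168.8]
tool_rot: [-3.142, 0.0, -0.059]
force: [-0.3, -0.2, -1.3]
width: -0.1
gripper_force: 0.0
```

```bash
python3 m.py; python3 - <<'E'
from h import *
for n in ("scene","wrist"):
    d=grab(n)
    if n=="wrist": save(d,"w4")
    P=cloud(d); X,Y,Z=P[...,0],P[...,1],P[...,2]; g=cv2.cvtColor(d["img"],cv2.COLOR_RGB2HSV)
    k=((g[...,0]<8)|(g[...,0]>172))&(g[...,1]>130)&(X>480)&(X<570)&(Y<-110)&(Y>-210)&(Z>30)&(Z<75)
    print(n,k.sum(),np.nanpercentile(P[k],[3,50,97],axis=0).round(1).tolist() if k.any() else "")
E
```

```text
[ 476.4 -158.8  168.8] [-180.     0.    -3.4] [-0.26998119 -0.23077741 -1.33989973]
scene [218 213  51  37 912] [ 588.7 -150. ] [124.1  89. ] 86.1
gauge xy -61.84879592510927 58.45781723993543
top [313 199  39  27 880] [ 585.3 -148.9] [122.6  80.3] 86.6
gauge xy -65.2977051971221 59.37115454169082
scene 117 [[519.7, -178.7, 34.5], [528.7, -159.6, 57.1], [532.7, -140.7, 67.1]]
wrist 1002 [[515.4, -179.0, 42.8], [522.2, -160.1, 63.9], [527.5, -140.7, 65.4]]
```

View pics/w4.png

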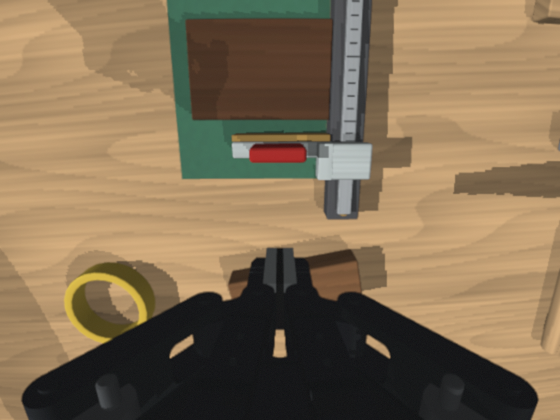

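The wrist view shows the blank (190–330, 18–120) flush with the stop, and the tab at (278,154), i.e. world (521.5,-160). I'll lower behind it and push.

Call:
{"op": "send_rows", "data": {
  "series": [
    [0,[0,0,-0.5],[0,0,0]],
    [0,[0,0,-0.6],[0,0,0]],
    [0,[0,0,-0.5],[0,0,0]],
    [0,[0,0,-0.25],[0,0,0]],
    [0,[0.15,0,0],[0,0,0]],
    [0,[0.2,0,0],[0,0,0]],
    [0,[0.05,0,0],[0,0,0]],
    [0,[0,0,0],[0,0,0]]
  ]
}}

```text
clock: 23.35
eef_pos: [501.0, -159.3, 58.8]
tool_rot: [3.141, -0.001, -0.06]
force: [0.1, 0.1, 0.2]
width: -0.4
gripper_force: 0.0
```

Call:
{"op": "send_rows", "data": {
  "series": [
    [0,[0.05,0,0],[0,0,0]],
    [0,[0.05,0,0],[0,0,0]],
    [0,[0.05,0,0],[0,0,0]],
    [0,[0.05,0,0],[0,0,0]],
    [0,[0.05,0,0],[0,0,0]]
  ]
}}

```text
clock: 23.98
eef_pos: [515.1, -159.7, 58.1]
tool_rot: [3.141, 0.0, -0.061]
force: [-3.2, -2.3, 1.7]
width: 0.1
gripper_force: 1.3
```

Call:
{"op": "send_rows", "data": {
  "series": [
    [0,[0.05,0,0],[0,0,0]],
    [0,[0.05,-0.01,0],[0,0,0]],
    [0,[0.05,0,0],[0,0,0]],
    [0,[0.05,-0.01,0],[0,0,0]],
    [0,[0.03,0,0],[0,0,0]],
    [0,[0,0,0],[0,0,0]]
  ]
}}

```text
clock: 24.72
eef_pos: [529.3, -160.5, 58.0]
tool_rot: [3.142, -0.0, -0.061]
force: [-3.2, -0.8, -0.2]
width: -0.0
gripper_force: 1.4
```

Call:
{"op": "send_rows", "data": {
  "series": [
    [0,[0.03,0,0],[0,0,0]],
    [0,[0.03,0,0],[0,0,0]],
    [0,[0.02,0,0],[0,0,0]],
    [0,[0,0,0],[0,0,0]]
  ]
}}

```text
clock: 25.22
eef_pos: [534.2, -160.5, 58.0]
tool_rot: [3.141, -0.001, -0.061]
force: [-2.2, -2.1, -0.4]
width: -0.1
gripper_force: 1.4
```

```bash
python3 m.py
```

```text
[ 534.2 -160.5   58. ] [180.   -0.   -3.5] [-2.17922831 -2.07097048 -0.35646826]
scene [220 218  51  37 927] [ 601.6 -149.1] [121.6  88.7] 89.6
gauge xy -49.045247538730216 60.098179894722655
top [313 194  34  26 600] [ 603.6 -140.6] [104.2  80.7] 86.4
gauge xy -47.571056773493204 68.74136489840029
```

Creep on in 1 mm steps, watching the force.

Call:
{"op": "send_rows", "data": {
  "series": [
    [0,[0.02,0,0],[0,0,0]],
    [0,[0.02,0,0],[0,0,0]],
    [0,[0,0,0],[0,0,0]]
  ]
}}

```text
clock: 25.7
eef_pos: [536.1, -160.4, 58.1]
tool_rot: [-3.141, 0.0, -0.061]
force: [-4.2, -0.9, 0.2]
width: 0.1
gripper_force: 2.0
```

Call:
{"op": "send_rows", "data": {
  "series": [
    [0,[0.02,0,0],[0,0,0]],
    [0,[0.02,0,0],[0,0,0]],
    [0,[0,0,0],[0,0,0]]
  ]
}}

```text
clock: 26.08
eef_pos: [538.9, -160.5, 58.1]
tool_rot: [3.141, -0.001, -0.061]
force: [-3.2, -1.4, -0.8]
width: -0.1
gripper_force: 1.7
```

Call:
{"op": "send_rows", "data": {
  "series": [
    [0,[0.02,0,0],[0,0,0]],
    [0,[0,0,0],[0,0,0]]
  ]
}}

```text
clock: 26.32
eef_pos: [540.0, -160.6, 58.1]
tool_rot: [3.141, -0.0, -0.061]
force: [-2.9, -2.3, -0.8]
width: 0.2
gripper_force: 1.8
```

Call:
{"op": "send_rows", "data": {
  "series": [
    [0,[0.02,0,0],[0,0,0]],
    [0,[0,0,0],[0,0,0]]
  ]
}}

```text
clock: 26.58
eef_pos: [540.2, -160.6, 58.1]
tool_rot: [-3.142, 0.002, -0.061]
force: [-5.7, -2.2, 1.9]
width: -0.2
gripper_force: 2.8
```

Call:
{"op": "send_rows", "data": {
  "series": [
    [0,[0.02,0,0],[0,0,0]],
    [0,[0,0,0],[0,0,0]]
  ]
}}

```text
clock: 26.82
eef_pos: [540.2, -160.6, 58.1]
tool_rot: [-3.141, 0.004, -0.061]
force: [-7.7, -1.7, 3.8]
width: -0.2
gripper_force: 3.9
```

Call:
{"op": "send_rows", "data": {
  "series": [
    [0,[0.02,0,0],[0,0,0]],
    [0,[0,0,0],[0,0,0]]
  ]
}}

```text
clock: 27.08
eef_pos: [540.3, -160.6, 58.1]
tool_rot: [-3.141, 0.006, -0.062]
force: [-9.8, -1.6, 7.2]
width: 0.1
gripper_force: 5.1
```

```bash
python3 m.py
```

```text
[ 540.3 -160.6   58.1] [-180.     0.3   -3.5] [-9.75661579 -1.62047493  7.22841441]
scene [220 218  51  37 885] [ 600.2 -149.1] [121.6  91.5] 89.9
gauge xy -50.455650514545425 60.0275475011623
top [313 194  32  24 555] [ 607.6 -138.3] [99.2 75.4] 89.0
gauge xy -43.710174515900576 71.25315761775309
```

The jaw is seated: it stopped at 540.2 and the force rose to 10 N. I'll back off and check.

Call:
{"op": "send_rows", "data": {
  "series": [
    [0,[-0.1,0,0],[0,0,0]],
    [0,[-0.3,0,0],[0,0,0]],
    [0,[-0.4,0,0],[0,0,0]],
    [0,[-0.3,0,0.4],[0,0,0]],
    [0,[0,0,0.7],[0,0,0]],
    [0,[0,0,0.8],[0,0,0]],
    [0,[0,0,0],[0,0,0]]
  ]
}}

```text
clock: 28.05
eef_pos: [482.0, -160.6, 176.0]
tool_rot: [3.14, -0.012, -0.059]
force: [-0.2, 0.1, 0.2]
width: 0.0
gripper_force: 0.0
```

```bash
python3 m.py; python3 - <<'E'
from h import *
d=grab("wrist"); save(d,"w5"); P=cloud(d); X,Y,Z=P[...,0],P[...,1],P[...,2]; g=cv2.cvtColor(d["img"],cv2.COLOR_RGB2HSV)
k=((g[...,0]<8)|(g[...,0]>172))&(g[...,1]>130)&(X>500)&(X<600)&(Y<-110)&(Y>-210)&(Z>58)&(Z<75)
print(np.nanpercentile(P[k],[3,50,97],axis=0).round(1).tolist())
k=(Z>17)&(Z<23)&(X>560)&(X<655)&(Y<-70)&(Y>-210)&(g[...,2]<110)&(g[...,1]>60); print(cv2.minAreaRect(P[k][:,:2].astype(np.float32)))
E
```

```text
[ 482.  -160.6  176. ] [179.9  -0.7  -3.4] [-0.23991524  0.05025052  0.17435693]
scene [220 219  51  36 839] [ 605.7 -150.8] [122.9  86.9] 85.9
gauge xy -44.90892304341469 58.68386585462721
top [313 194  39  24 828] [ 607.2 -149.1] [121.7  74.9] 89.6
gauge xy -43.40941396890097 60.41107513298338
[[551.9, -181.3, 62.6], [557.0, -161.3, 64.2], [562.4, -142.4, 65.6]]
((608.49072265625, -149.8069305419922), (120.61589050292969, 75.2677993774414), 86.93262481689453)
```

View pics/w5.png

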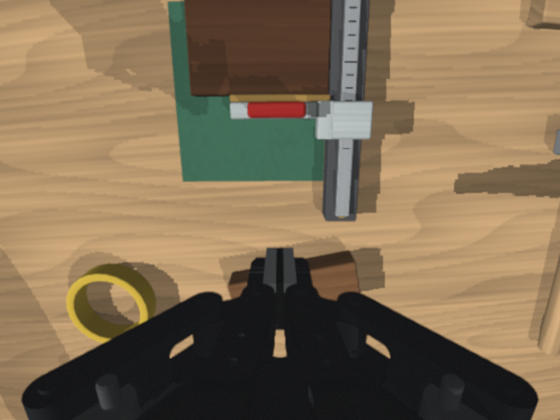

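The wrist view shows the brass face flush on the blank's edge at (190–330, 97), the blank's end against the stop at (330,50), and the gripper clear. The tab gives an opening of about 80 mm. I'm handing it in.

```bash
python3 -c "
from cell import ctrl; print(ctrl.finish_job())"
```

```text
the job is handed in; nothing more can be done
None
```

The job is handed in (no verdict came back): the brush lies flat in the wide compartment, the walnut blank is home against the end stop, and the jaw is shut on it at about 80 mm with the robot clear.

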